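Set up the cupping grinder: fit the feed tube, dial in the third stop and hold it

ROBOT

A 6-joint arm with a two-finger parallel gripper is mounted at the origin on the work surface. World frame = base frame: x ahead of the robot, y to its left, z up, the work surface at z = 0. Lengths are in mm, angles in rad, forces in N, time in s.
With the tool pointing down it reaches from about 275 to 825 mm from the base axis. Payload 4.9 kg.
Tool frame: the origin (TCP) lies midway between the tips of the shut fingers; the grasp point (between the pads) lies 19 mm behind it; x points along the fingers, y is the direction in which the jaws open and shut, and the axes are right-handed (so a half turn about x gives the same grasp; the last joint's range is limited). The gripper opens to 85 mm and grips with 20 to 120 N. Pads are 22 mm wide; open, the fingers measure 114 mm over their backs; the gripper's body (76 mm by 85 mm) begins 54 mm behind the grasp point. The pads swing forward as they close: fully open they stand 13 mm farther back than shut.
Start: joints at [-1.281, 0.326, -0.193, 1.052, 0, 1.437], TCP at [226.188, -501.356, 231.281] pointing down, gripper open.
Joint ranges: [-2.65, 2.65], [-0.97, 1.79], [-1.3, 1.35], [-1.93, 2.1], [-1.47, 1.37], [-3.14, 3.14]. Speed limits (rad/s): [2.57, 2.57, 3.14, 3.14, 3.14, 3.14].

INTERFACE

Orientations are given as a rotation vector (axis times angle).
In Python, from station import manip gives the robot as it stands.
- The arm moves only by the tool apply_moves, never from a script. Its argument "motion" is a list of rows, each an object of numbers: "tx", "ty", "tz": the shift along the world's x, y, z in m; "twist": the turn about the world's z in degrees; "claw": the opening, from -1 (shut) to 1 (fully open). In form: [{"tx": .., "ty": .., "tz": .., "twist": .., "claw": ..}, ...]. A call has exactly 5 rows; each row shifts and turns the commanded pose from where the row before left it; what a row does not reach is not made up. A row lasts 1/8 s, in which the tool goes at most 62.5 mm and 10.7 degrees, less where a joint would pass 70% of its speed; a pose out of reach is approached as far as the arm can. A call is refused whole if a number of a shift passes 0.0625 or a number of a turn 10.7, either way. A call with a gripper value outside its range is refused whole. The fingers move at their own pace and stop on an object; "newtons" is the grip in N (left out, the last holds). Time passes only in rows, so rows that do not move let the fingers close, or fill a call up. It gives the time, the measured TCP pose, the force and the opening at its end, in the units of the state.
- manip.observe(): the state, without advancing time (a new reading comes with each control period).
- manip.capture(name): name is "scene" or "top" or "wrist"; returns a dict with "frame" (420x560x3 uint8, blue, green, red), "fx", "fy", "cx", "cy" (pixels), "camera_from_world" (4x4, takes a point from world to camera coordinates); the wrist camera has in their place "mount" (4x4, takes a point from camera to tool coordinates, whose origin is the TCP and whose axes are the tool frame's). Camera axes: x right, y down, z forward; pixel columns grow to the right and rows downward; lengths in mm; the calibration is good to about 2 mm. The wrist camera is an equidistant fisheye: a pixel r from the principal point sees the ray r / f radians off the axis. A picture is of the moment at which its call begins: read the wrist's pose just before it. There is no depth.
- manip.finish_job(): hands the job in, once; it reports no verdict.
Trained networks look in the newest picture that a camera, given by its name, has taken for a name from the list of things; names that differ only in an ending like _2 or _b are one class to them, and where a whole thing is asked for, a point or a joint stands for the part that bears it (a point fixed in the world has none). Each returns a list of dicts, best first, with "score" (0 to 1); they miss things now and then, are a little off and sometimes report something else, mostly with a low value. They report only what shows in the picture. A call takes as long as a camera call.
- manip.spot_in(label, camera): "position" ([x, y, z] in mm, in the coordinates of the camera as it stood for that picture, good to about 4 mm: the middle of the surface that is visible of it).
The state is a dict: "t": time; "joint_positions": joint angles; "joint_vel": joint speeds; "joint_efforts": joint torques, N m; "eef_pos": TCP position; "tcp_rot": TCP orientation; "ft_force": force on the tool from outside, world axes, zero at the start; "wrist_torque": the same for the moment, N m; "finger_gap": opening from 0.0 (shut) to 1.0 (fully open).
Only numpy, scipy, OpenCV 4.12 (cv2) and the standard library are available. Lean on these libraries where they do the work, as an engineer would, in place of code of your own. Each camera call takes 0.05 s, during which the arm holds its last target. There are 200 camera calls.

TASK

Set up the sample grinder: stand the blue feed tube upright over the steel spigot on its deck, fully home on the collar, and let it go. Then grip the orange grind dial and turn it clockwise click by click from its rest mark to the third stop (three dots, red), not running on past it, and finish still gripping the dial there, so that I can lock it. Leave the two white bowls and the jar where they are.

Things in the scene. Friction and masses are not known exactly. Their poses are not given: they have to be found in the camera images.
- tube_center (a point): Centre (half-way up, on the axis) of the blue feed tube: a rigid open tube, 48 mm outside diameter, 40 mm bore, 70 mm long, about 110 g, loose, standing upright on the bench at the start. Its z axis is the tube axis.
- tube_foot (a point): Centre of the feed tube's lower end, 35 mm below tube_center on the axis; same axes. This end stays down.
- grinder: Bench grinder, fixed: a dark box 160 mm (its x) by 260 mm (its y) by 90 mm high with a bright flat deck. Origin at the centre of its underside, on the bench; z up; x points to the front with the chute, away from the robot. On the deck the spigot stands 70 mm to +y of the middle and the dial 70 mm to -y (140 mm between their axes).
- spigot_seat (a point): Where the centre of the tube's foot belongs: on the steel spigot's axis, on top of its collar (64 mm across), 94 mm above the bench. The spigot is 37 mm in diameter (1.5 mm clearance all round) and rises 30 mm above the collar, straight for 22 mm, then tapering to 29 mm across. The tube slides down freely and rests on the collar. Axes as the grinder's.
- spigot_tip (a point): Centre of the spigot's flat top, 30 mm above spigot_seat.
- dial_plate: Fixed black disc, 116 mm wide, on the deck under the dial, at a varying angle; origin on the dial's axis, 90 mm above the bench. Marks near its rim, 24 degrees apart going clockwise: white bar (rest), one white dot (first stop), two (second), three red dots (third), grey ticks (fourth to sixth). From its x axis, seen from above, rest lies 36 degrees counter-clockwise, the third stop 36 clockwise.
- dial_grip (a point): Grip point of the orange dial, on its vertical axis, 126 mm above the bench. The grip is an upright bar 62 mm long, 15 mm thick (pinch across this) and 40 mm high; its top is 15 mm above this point, the top of the dark round skirt under it (68 mm across) 24 mm below. x points along the bar to the pointer end, y across it, z up; turns with the dial.
- dial_pointer (a point): The pointer end of the bar (white line on its top), at the top edge, 31 mm from the axis; turns with the dial.
- dial (a joint): Dial angle in rad: 0 at rest (start), growing clockwise seen from above. Detents (clicks) every 0.419 (24 degrees): first stop 0.419, second 0.838, third 1.257, fourth 1.676, last (sixth) 2.513; end stops -0.1 and 2.6. Leaving a detent takes up to about 0.12 N m; half-way to the next the torque reverses and the dial pulls itself in. Let go, it stays in the nearest detent.
- bowl: White cupping bowl, 90 mm across the rim, 60 mm high, loose; origin at the centre of its underside. It and the tube stand on the robot's left, and either may be the nearer one. Leave alone.
- far_bowl: White cupping bowl like the other, on the robot's right; origin at the centre of its underside. Leave alone.
- jar: Amber jar with black cap, 68 mm diameter, 100 mm high, on the robot's right; origin at the centre of its underside. Leave alone.

How it is judged:
By the outcome, as a careful person would: the job done as asked, in the order asked, and still so for the second after the job is handed in, while the arm keeps its last pose, push and grip.
It also fails if it takes over 54 s, if anything falls off the work surface, if the arm or the gripper's body presses on something with over 40 N, if the wrist force passes 120 N, or if a joint passes its speed limit or range.

## Working session

There is one attempt and no reset: what is moved stays moved. The work goes in short steps, Python scripts to look and compute and a tool call to move; the robot and the scene stay as the last step left them, time stands still between calls to the robot, and variables do not carry over. Pictures are saved under pics/ and viewed, about 8 in all and at most 12, crops included, and the job is handed in when it is done.

Besides the shell and the picture viewer there is one more tool, called after "Emit:" as name([rows], argument=value, ...), one row to a line, values as JSON. apply_moves: Moves the arm, as the interface text tells. Its arguments: {"type":"object","properties":{"motion":{"type":"array","items":{"type":"object","properties":{"tx":{"type":"number"},"ty":{"type":"number"},"tz":{"type":"number"},"twist":{"type":"number"},"claw":{"type":"number"}}}},"newtons":{"type":"number"}},"required":["motion"]}

```bash
ls; mkdir -p pics; cat > h.py <<'E'
import numpy as np, cv2
from station import manip
from scipy.spatial.transform import Rotation as R
def W(cam,d,st=None):
    """4x4 world_from_camera"""
    if cam!="wrist": return np.linalg.inv(np.array(d["camera_from_world"]))
    T=np.eye(4);T[:3,:3]=R.from_rotvec(st["tcp_rot"]).as_matrix();T[:3,3]=st["eef_pos"]
    return T@np.array(d["mount"])
def cap(cam):
    st=manip.observe(); d=manip.capture(cam); return d,W(cam,d,st),st
def spots(labels,cam,T):
    for l in labels:
        for r in manip.spot_in(l,cam)[:2]:
            print(cam,l,round(r["score"],2),np.round((T@np.append(r["position"],1))[:3],1))
def proj(d,T,p):
    c=(np.linalg.inv(T)@np.append(p,1))[:3]
    if "mount" in d:
        r=np.hypot(c[0],c[1]);th=np.arctan2(r,c[2]);k=th/max(r,1e-9)
        return d["cx"]+d["fx"]*k*c[0],d["cy"]+d["fy"]*k*c[1]
    return d["cx"]+d["fx"]*c[0]/c[2],d["cy"]+d["fy"]*c[1]/c[2]
def ray_at(d,T,uv,z):
    x=(uv[0]-d["cx"])/d["fx"];y=(uv[1]-d["cy"])/d["fy"]
    if "mount" in d:
        r=np.hypot(x,y);v=np.array([x/r*np.sin(r),y/r*np.sin(r),np.cos(r)]) if r>0 else np.array([0,0,1.])
    else: v=np.array([x,y,1.])
    v=T[:3,:3]@v;o=T[:3,3];return o+v*(z-o[2])/v[2]
E
python3 - <<'E'
from h import *
for cam in ("scene","top"):
    d,T,st=cap(cam); cv2.imwrite(f"pics/{cam}0.png",d["frame"])
    print(cam,np.round(T[:3,3]))
    spots(["tube_center","grinder","spigot_seat","spigot_tip","dial_plate","dial_grip","dial_pointer","dial","bowl","far_bowl","jar"],cam,T)
print(st)
E
```

```text
pics
scene [ 962. -470.  970.]
scene tube_center 0.82 [621.6 290.4  48.8]
scene grinder 0.84 [612.3 -68.2  95. ]
scene spigot_seat 0.74 [615.3 -68.4  89.4]
scene spigot_tip 0.6 [613.7 -68.8  91.5]
scene dial_plate 0.9 [ 577.6 -158.2   89.6]
scene dial_grip 0.87 [ 575.1 -158.2  110.7]
scene dial_pointer 0.57 [ 574.3 -157.3  109.5]
scene dial 0.76 [ 575.  -153.2  112. ]
scene dial 0.31 [625.7 294.7  43.3]
scene far_bowl 0.86 [ 596.1 -433.4   27.1]
scene jar 0.66 [ 435.9 -459.3   82.5]
top [ 404.  -46. 1078.]
top tube_center 0.56 [621.4 301.5  47.5]
top grinder 0.87 [579.9 -43.2  87.4]
top grinder 0.63 [ 564.3 -150.3  100.7]
top spigot_seat 0.94 [585.8 -49.3  88.9]
top spigot_tip 0.86 [585.1 -43.6  83.1]
top dial_plate 0.87 [ 561.4 -148.8   92.5]
top dial_grip 0.73 [ 563.9 -148.5   99.6]
top dial_pointer 0.85 [ 566.5 -149.1  101.2]
top dial 0.6 [ 564.  -142.5  104.6]
top bowl 0.97 [454.5 304.3  30.5]
top bowl 0.62 [622.8 302.2  45.8]
top far_bowl 0.9 [ 615.7 -445.7   30.4]
top jar 0.63 [ 413.5 -445.   100.5]
{'t': 0.6, 'joint_positions': array([-1.28116679e+00,  3.26144229e-01, -1.92576868e-01,  1.05198992e+00,
        1.78131541e-05,  1.43660797e+00]), 'joint_vel': array([ 0.00106881,  0.00112587,  0.00120323,  0.00020219, -0.00047884,
        0.00023707]), 'joint_efforts': array([-6.47656125e-04, -4.43093455e+01,  2.62643802e+01,  1.57264618e-03,
       -2.22342069e-04,  7.80121248e-07]), 'eef_pos': array([ 226.21632476, -501.36676213,  231.32003439]), 'tcp_rot': array([ 1.98745786,  0.42748918, -1.98740829]), 'ft_force': array([ 0.58228695, -0.29937254,  0.33162843]), 'wrist_torque': array([ 0.00061714, -0.00778961,  0.02675136]), 'finger_gap': 1.0004329779165513}
```

View pics/top0.png

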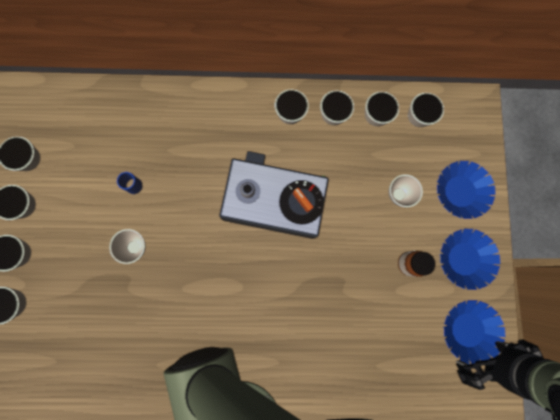

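View pics/scene0.png

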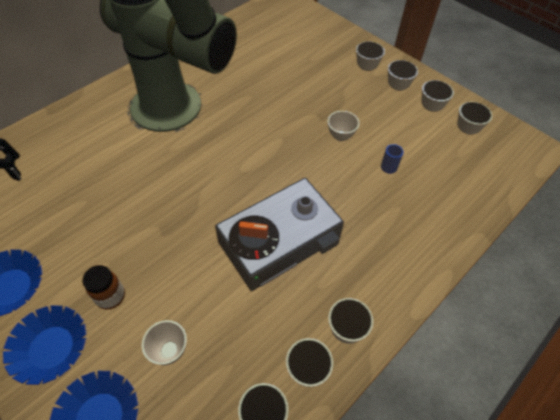

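```bash
python3 - <<'E'
from h import *
st=manip.observe();print(R.from_rotvec(st["tcp_rot"]).as_matrix().round(2))
d=manip.capture("wrist");print(np.array(d["mount"]).round(2),d["fx"])
E
```

```text
[[ 0.    0.41 -0.91]
 [-0.   -0.91 -0.41]
 [-1.    0.   -0.  ]]
[[   0.     -0.27    0.96 -143.41]
 [   1.     -0.     -0.      0.69]
 [   0.      0.96    0.27  -66.94]
 [   0.      0.      0.      1.  ]] 325.19226210127806
```

The top view shows the tube at (129,183), the spigot at (249,188), the dial at (302,200) and the bowl nearer at (127,246). The scene view shows the tube at (392,160), the spigot at (305,202) and the dial at (253,232). Next I'll triangulate these.

```bash
python3 - <<'E'
from h import *
f={c:cap(c) for c in("top","scene")}
im=np.vstack([cv2.resize(f["top"][0]["frame"][140:250,210:340],None,fx=6,fy=6,interpolation=cv2.INTER_CUBIC)[:600]])
cv2.imwrite("pics/c1.png",im)
def tri(a,b):
    A=[];B=[]
    M=np.zeros((3,3));v=np.zeros(3)
    for c,uv in(("top",a),("scene",b)):
        d,T,_=f[c];o=T[:3,3];r=ray_at(d,T,uv,0)-o;r/=np.linalg.norm(r);P=np.eye(3)-np.outer(r,r);M+=P;v+=P@o
    return np.linalg.solve(M,v)
print("spigot tip",tri((249,188),(305,202)).round(1))
print("dial top",tri((302,200),(253,228)).round(1))
# blue tube mask centroid -> rays at mid height; grinder deck outline
for c,box in(("top",(160,205,105,150)),("scene",(135,180,370,415))):
    d,T,_=f[c];y0,y1,x0,x1=box;im=d["frame"][y0:y1,x0:x1].astype(int)
    m=(im[...,0]-im[...,2]>25);ys,xs=np.nonzero(m);uv=((xs.min()+xs.max())/2+x0,(ys.min()+ys.max())/2+y0)
    print(c,"tube",uv,m.sum(),[ray_at(d,T,uv,z).round(1) for z in(35,)])
d,T,_=f["top"]
print("spig z124",ray_at(d,T,(249,188),124).round(1),"dial z141",ray_at(d,T,(302,200),141).round(1))
E
```

```text
spigot tip [594.9 -16.5 126.3]
dial top [ 566.  -148.6  128.3]
top tube (np.float64(126.0), np.float64(182.0)) 158 [array([623.1, 316. ,  35. ])]
scene tube (np.float64(394.0), np.float64(151.5)) 97 [array([607.7, 332.6,  35. ])]
spig z124 [595.  -16.9 124. ] dial z141 [ 564.3 -146.6  141. ]
```

View pics/c1.png

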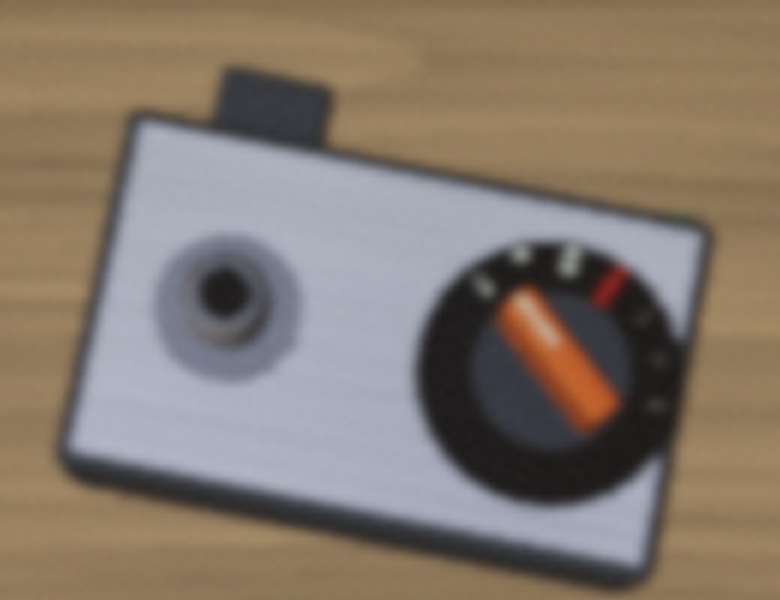

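The crop shows the spigot bore at crop pixel (224,290). The bar points about 35° counter-clockwise of world x, and the red mark lies about 36° clockwise. I'll head for the tube with the jaw yaw at about 114°, so that j6 has room for the dial turn.

Emit:
apply_moves([
  {"tx": 0.0198, "ty": 0.0402, "tz": 0, "twist": 9, "claw": 1},
  {"tx": 0.0198, "ty": 0.0402, "tz": 0, "twist": 9, "claw": 1},
  {"tx": 0.0198, "ty": 0.0402, "tz": 0, "twist": 9, "claw": 1},
  {"tx": 0.0198, "ty": 0.0402, "tz": 0, "twist": 9, "claw": 1},
  {"tx": 0.0198, "ty": 0.0402, "tz": 0, "twist": 9, "claw": 1},
])

```text
t: 1.98
eef_pos: [325.7, -299.1, 231.5]
tcp_rot: [1.467, 1.018, -1.467]
ft_force: [1.2, -0.6, 0.7]
finger_gap: 0.997
```

Emit:
apply_moves([
  {"tx": 0.0198, "ty": 0.0402, "tz": 0, "twist": 9, "claw": 1},
  {"tx": 0.0198, "ty": 0.0402, "tz": 0, "twist": 9, "claw": 1},
  {"tx": 0.0198, "ty": 0.0402, "tz": 0, "twist": 9, "claw": 1},
  {"tx": 0.0198, "ty": 0.0402, "tz": 0, "twist": 9, "claw": 1},
  {"tx": 0.0198, "ty": 0.0402, "tz": 0, "twist": 9, "claw": 1},
])

```text
t: 2.6
eef_pos: [424.8, -98.0, 231.5]
tcp_rot: [0.888, 1.381, -0.888]
ft_force: [0.6, -0.3, -0.2]
finger_gap: 0.996
```

Emit:
apply_moves([
  {"tx": 0.0198, "ty": 0.0402, "tz": 0, "twist": 9, "claw": 1},
  {"tx": 0.0198, "ty": 0.0402, "tz": 0, "twist": 9, "claw": 1},
  {"tx": 0.0198, "ty": 0.0402, "tz": 0, "twist": 9, "claw": 1},
  {"tx": 0.0198, "ty": 0.0402, "tz": 0, "twist": 9, "claw": 1},
  {"tx": 0.0198, "ty": 0.0402, "tz": 0, "twist": 9, "claw": 1},
])

```text
t: 3.22
eef_pos: [523.8, 103.1, 231.4]
tcp_rot: [0.279, 1.552, -0.28]
ft_force: [-0.1, -0.8, -0.1]
finger_gap: 0.996
```

```bash
python3 - <<'E'
from h import *
d,T,st=cap("wrist");print(st["eef_pos"].round(1),st["joint_positions"].round(2))
m=R.from_rotvec(st["tcp_rot"]).as_matrix();print(np.degrees(np.arctan2(m[1,1],m[0,1])),m[:,0].round(3))
spots(["tube_center","bowl","spigot_tip","dial_grip"],"wrist",T)
cv2.imwrite("pics/w1.png",d["frame"])
E
```

```text
[523.8 103.1 231.4] [ 0.06  0.3  -0.24  1.04 -0.    0.41]
69.58898423447151 [ 0. -0. -1.]
wrist tube_center 0.83 [621.4 299.   52. ]
wrist bowl 0.55 [451.6 310.3  31.9]
wrist spigot_tip 0.72 [546.7  -3.1  89.5]
wrist spigot_tip 0.58 [ 541.1 -138.7  100. ]
wrist dial_grip 0.6 [ 543.2 -139.4  101.6]
```

Emit:
apply_moves([
  {"tx": 0.0198, "ty": 0.0402, "tz": -0.01, "twist": 9, "claw": 1},
  {"tx": 0.0198, "ty": 0.0402, "tz": -0.01, "twist": 9, "claw": 1},
  {"tx": 0.0198, "ty": 0.0402, "tz": -0.01, "twist": 9, "claw": 1},
  {"tx": 0.0198, "ty": 0.0402, "tz": -0.01, "twist": 9, "claw": 1},
  {"tx": 0.0198, "ty": 0.0372, "tz": -0.01, "twist": 9, "claw": 1},
])

```text
t: 4.1
eef_pos: [622.9, 299.2, 181.2]
tcp_rot: [-0.335, 1.545, 0.334]
ft_force: [0.7, 0.2, 0.1]
finger_gap: 0.999
```

```bash
python3 - <<'E'
from h import *
d,T,st=cap("wrist");print(st["eef_pos"].round(1),st["joint_positions"].round(2))
spots(["tube_center","bowl"],"wrist",T)
im=d["frame"].copy()
for z in (0,70):
  for a in np.linspace(0,6.28,40):
    u,v=proj(d,T,[621.5+24*np.cos(a),301+24*np.sin(a),z]);cv2.circle(im,(int(round(u)),int(round(v))),1,(0,255,255) if z else (0,255,0),-1)
cv2.imwrite("pics/w2.png",im)
E
```

```text
[622.9 299.2 181.2] [ 0.34  0.62  0.16  1.1  -0.   -0.09]
wrist tube_center 0.64 [629.2 308.3  60.2]
wrist bowl 0.85 [444.9 302.7  22.8]
```

View pics/w2.png

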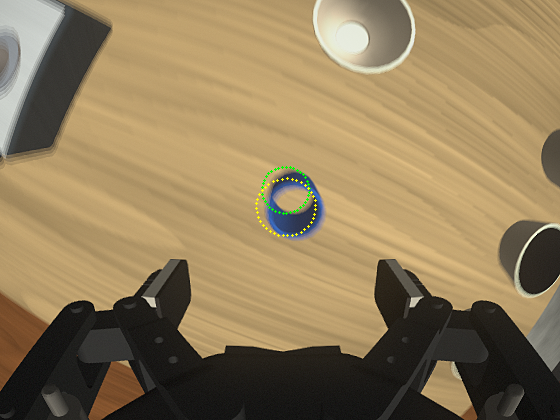

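The tube spans about (262–324, 168–238), with its bore at (291,196). The yellow guess sits about 5 px to the left of it, so I'll fit the silhouette.

```bash
cat >> h.py <<'E'
from scipy.optimize import minimize
def fit_tube(d,T,p0,zb,box,thr=30,h=70,r=24):
    y0,y1,x0,x1=box;im=d["frame"].astype(int)
    m=np.zeros(im.shape[:2],np.uint8);m[y0:y1,x0:x1]=(im[...,0]-im[...,2]>thr)[y0:y1,x0:x1]
    m=cv2.morphologyEx(m,cv2.MORPH_OPEN,np.ones((3,3)))
    c=max(cv2.findContours(m,cv2.RETR_EXTERNAL,cv2.CHAIN_APPROX_NONE)[0],key=cv2.contourArea)
    hm=np.zeros_like(m);cv2.fillPoly(hm,[cv2.convexHull(c)],1);A=np.linspace(0,2*np.pi,60)
    hm=hm.astype(float)
    def f(p):
        pts=np.array([proj(d,T,[p[0]+r*np.cos(a),p[1]+r*np.sin(a),z]) for z in(zb,zb+h) for a in A])
        g=np.zeros(m.shape,np.uint8);cv2.fillPoly(g,[np.round(cv2.convexHull((pts).astype(np.float32))*16).astype(np.int32)],1,shift=4)
        return np.abs(g-hm).sum()
    s=minimize(f,p0,method="Nelder-Mead",options=dict(initial_simplex=[p0,[p0[0]+8,p0[1]],[p0[0],p0[1]+8]]))
    return s.x.round(1),s.fun,hm.sum()
E
python3 - <<'E'
from h import *
d,T,st=cap("wrist")
for thr in(15,30,45):print(fit_tube(d,T,[622,300],0,(150,250,245,340),thr))
d,T,st=cap("top")
for thr in(15,30,45):print("top",fit_tube(d,T,[622,300],0,(160,205,105,150),thr))
E
```

```text
(array([620.4, 306.2]), np.float64(149.0), np.float64(3111.0))
(array([620.4, 306.3]), np.float64(329.0), np.float64(2930.0))
(array([620.4, 306.3]), np.float64(437.0), np.float64(2822.0))
top (array([620. , 306.3]), np.float64(104.0), np.float64(359.0))
top (array([635.6, 293.7]), np.float64(413.0), np.float64(44.0))Traceback (most recent call last):
  File "<stdin>", line 5, in <module>
  File "h.py", line 32, in fit_tube
    c=max(cv2.findContours(m,cv2.RETR_EXTERNAL,cv2.CHAIN_APPROX_NONE)[0],key=cv2.contourArea)
ValueError: max() iterable argument is empty
```

Emit:
apply_moves([
  {"tx": -0.0025, "ty": 0.0071, "tz": -0.02, "claw": 1},
  {"tz": -0.045, "claw": 1},
  {"tz": -0.045, "claw": 1},
  {"tz": -0.033, "claw": 1},
  {"tz": -0.01, "claw": 1},
])

```text
invalid input at $.motion[0]: expected keys tx, ty, tz, twist, claw
```

Emit:
apply_moves([
  {"claw": -1},
  {"claw": -1},
  {"claw": -1},
  {"claw": -1},
  {"claw": -1},
], newtons=35)

```text
invalid input at $.motion[0]: expected keys tx, ty, tz, twist, claw
```

Emit:
apply_moves([
  {"claw": -1},
  {"tz": 0.02, "claw": -1},
  {"tz": 0.05, "claw": -1},
  {"tz": 0.05, "claw": -1},
  {"tz": 0.03, "claw": -1},
])

```text
invalid input at $.motion[0]: expected keys tx, ty, tz, twist, claw
```

```bash
python3 - <<'E'
from h import *
d,T,st=cap("wrist");print(st["eef_pos"].round(1),st["finger_gap"],st["ft_force"].round(1))
spots(["tube_center","spigot_tip"],"wrist",T)
cv2.imwrite("pics/w3.png",d["frame"])
E
```

```text
[621.9 298.1 181.2] 1.0014600880809144 [-0.3 -0.6 -0.3]
wrist tube_center 0.95 [627.5 305.5  64.5]
wrist spigot_tip 0.72 [581.7  38.8  84.9]
```

View pics/w3.png

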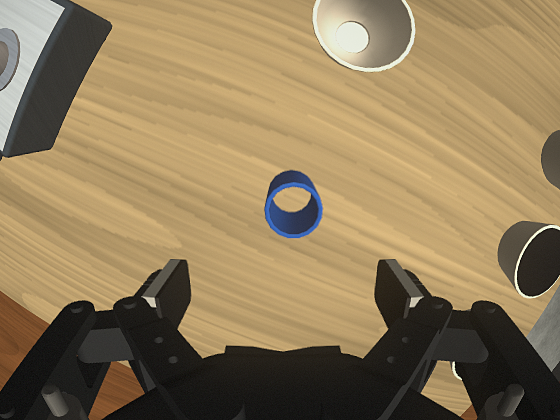

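The calls were refused because every row needs all the keys, so nothing moved. The sharp picture shows the tube rim at (294,210) and its bore, and the arm has settled.

Emit:
apply_moves([
  {"tx": -0.0015, "ty": 0.0082, "tz": -0.02, "twist": 0, "claw": 1},
  {"tx": 0, "ty": 0, "tz": -0.045, "twist": 0, "claw": 1},
  {"tx": 0, "ty": 0, "tz": -0.045, "twist": 0, "claw": 1},
  {"tx": 0, "ty": 0, "tz": -0.033, "twist": 0, "claw": 1},
  {"tx": 0, "ty": 0, "tz": -0.01, "twist": 0, "claw": 1},
])

```text
t: 5.12
eef_pos: [619.1, 306.3, 26.5]
tcp_rot: [-0.332, 1.549, 0.331]
ft_force: [1.0, -0.3, -0.4]
finger_gap: 1.002
```

Emit:
apply_moves([
  {"tx": 0, "ty": 0, "tz": 0, "twist": 0, "claw": -1},
  {"tx": 0, "ty": 0, "tz": 0, "twist": 0, "claw": -1},
  {"tx": 0, "ty": 0, "tz": 0, "twist": 0, "claw": -1},
  {"tx": 0, "ty": 0, "tz": 0, "twist": 0, "claw": -1},
  {"tx": 0, "ty": 0, "tz": 0, "twist": 0, "claw": -1},
], newtons=35)

```text
t: 5.75
eef_pos: [622.3, 308.2, 30.7]
tcp_rot: [-0.332, 1.541, 0.332]
ft_force: [-0.7, -2.0, 8.4]
finger_gap: 0.565
```

Emit:
apply_moves([
  {"tx": 0, "ty": 0, "tz": 0, "twist": 0, "claw": -1},
  {"tx": 0, "ty": 0, "tz": 0.02, "twist": 0, "claw": -1},
  {"tx": 0, "ty": 0, "tz": 0.05, "twist": 0, "claw": -1},
  {"tx": 0, "ty": 0, "tz": 0.05, "twist": 0, "claw": -1},
  {"tx": 0, "ty": 0, "tz": 0.04, "twist": 0, "claw": -1},
])

```text
t: 6.38
eef_pos: [621.1, 308.2, 192.1]
tcp_rot: [-0.332, 1.542, 0.333]
ft_force: [0.3, 1.3, -1.5]
finger_gap: 0.556
```

```bash
python3 - <<'E'
from h import *
d,T,st=cap("wrist");print(st["eef_pos"].round(1),st["finger_gap"],st["ft_force"].round(1),st["t"])
spots(["tube_center","spigot_tip"],"wrist",T)
cv2.imwrite("pics/w4.png",d["frame"])
E
```

```text
[621.1 308.2 192.1] 0.5563580331525483 [ 0.3  1.3 -1.5] 6.375
wrist tube_center 0.62 [624.8 304.2 217.4]
wrist spigot_tip 0.6 [582.9  37.9  85.9]
```

Emit:
apply_moves([
  {"tx": -0.003, "ty": -0.045, "tz": 0, "twist": 0, "claw": -1},
  {"tx": -0.003, "ty": -0.045, "tz": 0, "twist": 0, "claw": -1},
  {"tx": -0.003, "ty": -0.045, "tz": 0, "twist": 0, "claw": -1},
  {"tx": -0.003, "ty": -0.045, "tz": 0, "twist": 0, "claw": -1},
  {"tx": -0.003, "ty": -0.045, "tz": 0, "twist": 0, "claw": -1},
])

```text
t: 7.15
eef_pos: [604.4, 81.5, 187.2]
tcp_rot: [-0.332, 1.547, 0.333]
ft_force: [0.6, 0.2, -2.2]
finger_gap: 0.553
```

```bash
python3 - <<'E'
from h import *
d,T,st=cap("wrist");d,T,st=cap("wrist")
print(st["eef_pos"].round(1),st["finger_gap"],R.from_rotvec(st["tcp_rot"]).as_matrix()[:,0].round(3),st["joint_vel"].round(3))
spots(["tube_center","spigot_tip","spigot_seat","dial_grip"],"wrist",T)
im=d["frame"].copy()
def ring(c,r,z,col):
  for a in np.linspace(0,6.28,50):
    u,v=proj(d,T,[c[0]+r*np.cos(a),c[1]+r*np.sin(a),z])
    if 0<=u<560 and 0<=v<420: im[int(round(v)),int(round(u))]=col
c=(595,-16);ring(c,14.5,124,(0,255,255));ring(c,32,94,(0,255,0))
p=st["eef_pos"];ring(p[:2],24,p[2]+39,(0,255,255));ring(p[:2],24,p[2]-31,(0,255,0))
cv2.imwrite("pics/w5.png",im)
E
```

```text
[604.1  75.9 187.2] 0.5568689848777978 [-0.003 -0.005 -1.   ] [0.05  0.019 0.037 0.006 0.041 0.106]
wrist tube_center 0.97 [610.   73.7 214.2]
wrist spigot_seat 0.6 [583.8 -26.2  89.7]
wrist dial_grip 0.73 [ 563.3 -137.2   93.1]
wrist dial_grip 0.6 [ 565.4 -141.5  115.5]
```

View pics/w5.png

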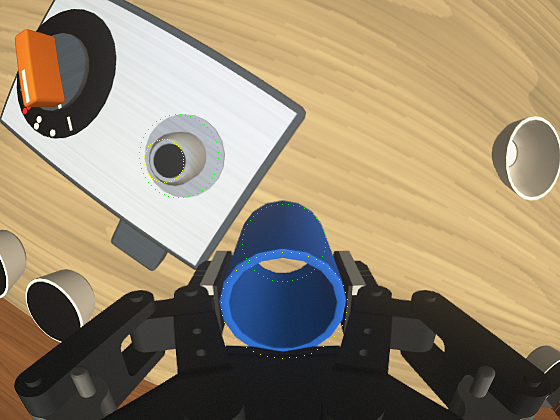

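The spigot bore is at (168,159), its collar at about (182,156), and the tube rim at about (284,300), spanning 222–345 by 249–350. I'll refine the rings numerically.

```bash
python3 - <<'E'
from h import *
d,T,st=cap("wrist")
np.save("w.npy",d["frame"]);np.save("T.npy",T)
im=d["frame"].astype(int);print(st["eef_pos"].round(1))
print("row300",[tuple(im[300,x]) for x in range(216,236,2)])
print("tipcol",[tuple(im[159,x]) for x in range(132,232,4)])
from scipy.optimize import least_squares
def fitpts(pts,r,p0,z=None):
    A=np.linspace(0,2*np.pi,181)
    def f(p):
        P=[p[0],p[1],z if z is not None else p[2]]
        q=np.array([proj(d,T,[P[0]+r*np.cos(a),P[1]+r*np.sin(a),P[2]]) for a in A])
        return np.linalg.norm(pts[:,None]-q[None],axis=2).min(1)
    s=least_squares(f,p0,loss="soft_l1");return s.x.round(1),round(np.sqrt((s.fun**2).mean()),2)
# rim: bright blue
m=((im[...,0]>170)&(im[...,0]-im[...,2]>90)).astype(np.uint8);m[:235]=0
c=max(cv2.findContours(m,cv2.RETR_EXTERNAL,cv2.CHAIN_APPROX_NONE)[0],key=cv2.contourArea)[:,0].astype(float)
hull=cv2.convexHull(c.astype(np.float32))[:,0];print(len(c),hull.min(0),hull.max(0))
print("rim free",fitpts(c,24,[604,76,226]))
z=im.sum(2);cv2.imwrite("pics/c2.png",cv2.resize(d["frame"][100:210,130:240],None,fx=5,fy=5,interpolation=cv2.INTER_CUBIC))
# bore dark
m=((z<150)).astype(np.uint8);m[:135]=0;m[185:]=0;m[:,:140]=0;m[:,200:]=0
c=max(cv2.findContours(m,cv2.RETR_EXTERNAL,cv2.CHAIN_APPROX_NONE)[0],key=cv2.contourArea)
(u,v),_,_=cv2.fitEllipse(c);print("bore px",u,v,"at z124",ray_at(d,T,(u,v),124).round(1))
E
```

```text
[605.2  83.6 187.7]
row300 [(np.int64(63), np.int64(65), np.int64(68)), (np.int64(39), np.int64(48), np.int64(55)), (np.int64(182), np.int64(99), np.int64(44)), (np.int64(197), np.int64(107), np.int64(51)), (np.int64(207), np.int64(113), np.int64(53)), (np.int64(216), np.int64(118), np.int64(54)), (np.int64(219), np.int64(119), np.int64(53)), (np.int64(134), np.int64(75), np.int64(35)), (np.int64(144), np.int64(80), np.int64(37)), (np.int64(145), np.int64(81), np.int64(38))]
tipcol [(np.int64(237), np.int64(239), np.int64(236)), (np.int64(236), np.int64(240), np.int64(237)), (np.int64(188), np.int64(182), np.int64(176)), (np.int64(195), np.int64(189), np.int64(183)), (np.int64(56), np.int64(58), np.int64(58)), (np.int64(55), np.int64(56), np.int64(56)), (np.int64(56), np.int64(59), np.int64(58)), (np.int64(56), np.int64(58), np.int64(59)), (np.int64(59), np.int64(61), np.int64(61)), (np.int64(59), np.int64(60), np.int64(61)), (np.int64(56), np.int64(58), np.int64(58)), (np.int64(198), np.int64(192), np.int64(187)), (np.int64(163), np.int64(175), np.int64(171)), (np.int64(152), np.int64(163), np.int64(166)), (np.int64(141), np.int64(150), np.int64(158)), (np.int64(134), np.int64(143), np.int64(151)), (np.int64(200), np.int64(192), np.int64(183)), (np.int64(196), np.int64(189), np.int64(185)), (np.int64(197), np.int64(188), np.int64(183)), (np.int64(196), np.int64(190), np.int64(183)), (np.int64(201), np.int64(194), np.int64(187)), (np.int64(241), np.int64(241), np.int64(238)), (np.int64(243), np.int64(243), np.int64(240)), (np.int64(238), np.int64(239), np.int64(235)), (np.int64(241), np.int64(240), np.int64(238))]
329 [220. 249.] [345. 350.]
rim free (array([605.9,  83.3, 222.6]), np.float64(1.41))
bore px 150.6143341064453 165.7544403076172 at z124 [603.5 -15.5 124. ]
```

View pics/c2.png

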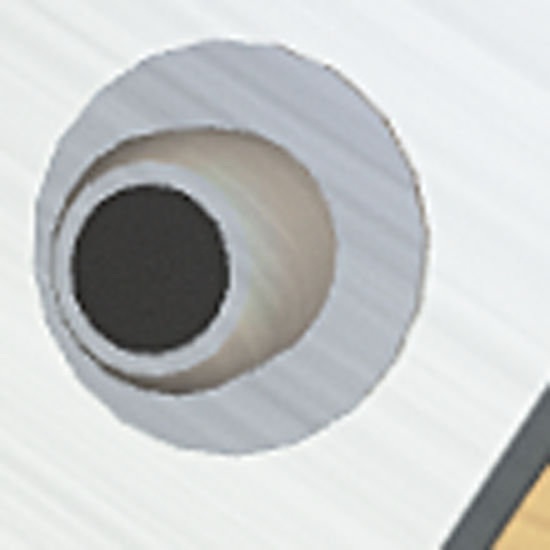

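The crop shows the bore at (160.2,153.6) and the collar at (176.4,149.2). I'll also check that the arm has settled.

```bash
python3 - <<'E'
from h import *
T0=np.load("T.npy")
d,T,st=cap("wrist")
print("old",ray_at(d,T0,(160.2,153.6),124).round(1),ray_at(d,T0,(176.4,149.2),94).round(1))
for i in range(4):
    d,T,st=cap("wrist");im=d["frame"].astype(int);z=im.sum(2)
    m=((z<200)).astype(np.uint8);m[:130]=0;m[190:]=0;m[:,:140]=0;m[:,205:]=0
    cs=[c for c in cv2.findContours(m,cv2.RETR_EXTERNAL,cv2.CHAIN_APPROX_NONE)[0] if cv2.contourArea(c)>300]
    c=cs[0];(u,v),_,_=cv2.fitEllipse(c)
    # collar
    g=((z<640)).astype(np.uint8);g[:105]=0;g[205:]=0;g[:,:130]=0;g[:,235:]=0
    k=max(cv2.findContours(g,cv2.RETR_EXTERNAL,cv2.CHAIN_APPROX_NONE)[0],key=cv2.contourArea);(a,b),ax,_=cv2.fitEllipse(cv2.convexHull(k))
    print(round(st["t"],2),st["eef_pos"].round(1),len(cs),(round(u,1),round(v,1)),ray_at(d,T,(u,v),124).round(1),(round(a,1),round(b,1)),np.round(ax),ray_at(d,T,(a,b),94).round(1))
print(R.from_rotvec(st["tcp_rot"]).as_matrix()[:,0].round(4))
d,T,st=cap("top");print("top",ray_at(d,T,(247.3,188.3),124).round(1))
E
```

```text
old [593.1 -11.8 124. ] [592.1 -10.4  94. ]
7.55 [605.5  84.  187.9] 1 (159.2, 152.6) [593.1 -12.4 124. ] (175.5, 148.3) [79. 83.] [592.1 -11.   94. ]
7.6 [605.5  84.  188. ] 1 (159.3, 152.4) [593.1 -12.4 124. ] (175.5, 148.1) [79. 83.] [592.1 -11.1  94. ]
7.65 [605.6  83.9 188.1] 1 (159.5, 152.4) [593.1 -12.4 124. ] (175.8, 148.1) [79. 83.] [592. -11.  94.]
7.7 [605.6  83.8 188.1] 1 (159.7, 152.4) [593.1 -12.4 124. ] (175.9, 148.1) [79. 83.] [592.1 -11.   94. ]
[-2.e-04  1.e-04 -1.e+00]
top [594.1 -12.7 124. ]
```

Emit:
apply_moves([
  {"tx": -0.004, "ty": -0.03, "tz": 0, "twist": 0, "claw": -1},
  {"tx": -0.004, "ty": -0.03, "tz": 0, "twist": 0, "claw": -1},
  {"tx": -0.0034, "ty": -0.0224, "tz": 0, "twist": 0, "claw": -1},
  {"tx": -0.002, "ty": -0.013, "tz": 0, "twist": 0, "claw": -1},
  {"tx": 0, "ty": 0, "tz": 0, "twist": 0, "claw": -1},
])

```text
t: 8.43
eef_pos: [592.3, -12.9, 188.3]
tcp_rot: [-0.331, 1.545, 0.332]
ft_force: [-0.1, 0.4, -0.5]
finger_gap: 0.556
```

Emit:
apply_moves([
  {"tx": 0, "ty": 0, "tz": -0.01, "twist": 0, "claw": -1},
  {"tx": 0, "ty": 0, "tz": -0.01, "twist": 0, "claw": -1},
  {"tx": 0, "ty": 0, "tz": 0, "twist": 0, "claw": -1},
  {"tx": 0, "ty": 0, "tz": 0, "twist": 0, "claw": -1},
  {"tx": 0, "ty": 0, "tz": 0, "twist": 0, "claw": -1},
])

```text
t: 9.05
eef_pos: [592.5, -12.5, 168.6]
tcp_rot: [-0.333, 1.545, 0.332]
ft_force: [-0.1, 0.3, -0.7]
finger_gap: 0.556
```

```bash
python3 - <<'E'
from h import *
d,T,st=cap("wrist");d,T,st=cap("wrist")
print(st["t"],st["eef_pos"].round(1),st["ft_force"].round(1))
cv2.imwrite("pics/w6.png",d["frame"])
E
```

```text
9.1 [592.6 -12.5 168.6] [-0.1 -0.1 -1.6]
```

View pics/w6.png

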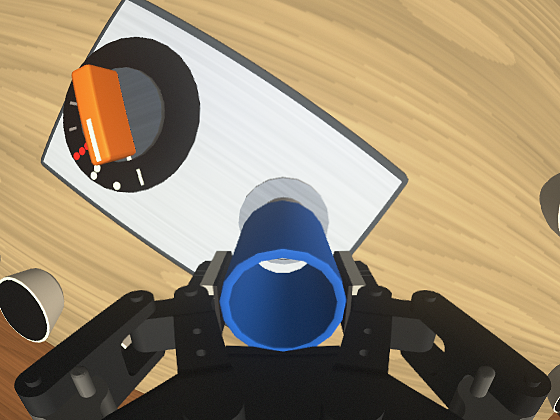

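The tube and collar are aligned laterally at column ≈284, and the dial is in clear view. Now lowering it.

Emit:
apply_moves([
  {"tx": 0, "ty": 0.0005, "tz": -0.006, "twist": 0, "claw": -1},
  {"tx": 0, "ty": 0, "tz": -0.006, "twist": 0, "claw": -1},
  {"tx": 0, "ty": 0, "tz": -0.006, "twist": 0, "claw": -1},
  {"tx": 0, "ty": 0, "tz": -0.004, "twist": 0, "claw": -1},
  {"tx": 0, "ty": 0, "tz": 0, "twist": 0, "claw": -1},
])

```text
t: 9.78
eef_pos: [593.0, -11.7, 146.0]
tcp_rot: [-0.332, 1.544, 0.333]
ft_force: [3.0, 1.5, -3.1]
finger_gap: 0.558
```

Emit:
apply_moves([
  {"tx": 0.0005, "ty": 0.0003, "tz": -0.004, "twist": 0, "claw": -1},
  {"tx": 0, "ty": 0, "tz": -0.004, "twist": 0, "claw": -1},
  {"tx": 0, "ty": 0, "tz": -0.003, "twist": 0, "claw": -1},
  {"tx": 0, "ty": 0, "tz": -0.003, "twist": 0, "claw": -1},
  {"tx": 0, "ty": 0, "tz": 0, "twist": 0, "claw": -1},
])

```text
t: 10.4
eef_pos: [593.3, -11.7, 132.1]
tcp_rot: [-0.332, 1.544, 0.333]
ft_force: [3.5, 2.6, -1.8]
finger_gap: 0.557
```

Emit:
apply_moves([
  {"tx": 0.0004, "ty": 0.0003, "tz": -0.002, "twist": 0, "claw": -1},
  {"tx": 0, "ty": 0, "tz": -0.002, "twist": 0, "claw": -1},
  {"tx": 0, "ty": 0, "tz": -0.001, "twist": 0, "claw": -1},
  {"tx": 0, "ty": 0, "tz": -0.001, "twist": 0, "claw": -1},
  {"tx": 0, "ty": 0, "tz": 0, "twist": 0, "claw": -1},
])

```text
t: 11.02
eef_pos: [593.3, -11.5, 126.2]
tcp_rot: [-0.332, 1.545, 0.332]
ft_force: [2.9, 1.6, 0.7]
finger_gap: 0.553
```

Emit:
apply_moves([
  {"tx": 0, "ty": 0, "tz": -0.001, "twist": 0, "claw": -1},
  {"tx": 0, "ty": 0, "tz": -0.001, "twist": 0, "claw": -1},
  {"tx": 0, "ty": 0, "tz": 0, "twist": 0, "claw": -1},
  {"tx": 0, "ty": 0, "tz": 0, "twist": 0, "claw": -1},
  {"tx": 0, "ty": 0, "tz": 0, "twist": 0, "claw": -1},
])

```text
t: 11.65
eef_pos: [593.4, -11.5, 124.6]
tcp_rot: [-0.332, 1.545, 0.332]
ft_force: [3.8, 1.6, 4.9]
finger_gap: 0.561
```

It contacts the collar at TCP 124.6, which matches the 30.6 mm offset from the grasp. Releasing.

Emit:
apply_moves([
  {"tx": 0, "ty": 0, "tz": 0, "twist": 0, "claw": 0.4},
  {"tx": 0, "ty": 0, "tz": 0, "twist": 0, "claw": 1},
  {"tx": 0, "ty": 0, "tz": 0, "twist": 0, "claw": 1},
  {"tx": 0, "ty": 0, "tz": 0, "twist": 0, "claw": 1},
  {"tx": 0, "ty": 0, "tz": 0, "twist": 0, "claw": 1},
])

```text
t: 12.28
eef_pos: [593.1, -11.5, 124.2]
tcp_rot: [-0.332, 1.545, 0.332]
ft_force: [0.0, -1.3, -0.1]
finger_gap: 0.998
```

Emit:
apply_moves([
  {"tx": 0, "ty": 0, "tz": 0.015, "twist": 0, "claw": 1},
  {"tx": 0, "ty": 0, "tz": 0.025, "twist": 0, "claw": 1},
  {"tx": 0, "ty": 0, "tz": 0.03, "twist": 0, "claw": 1},
  {"tx": 0, "ty": 0, "tz": 0.03, "twist": 0, "claw": 1},
  {"tx": 0, "ty": 0, "tz": 0, "twist": 0, "claw": 1},
])

```text
t: 12.9
eef_pos: [595.2, -11.7, 228.0]
tcp_rot: [-0.334, 1.539, 0.33]
ft_force: [0.2, -0.6, -0.9]
finger_gap: 1.001
```

```bash
python3 - <<'E'
from h import *
d,T,st=cap("wrist");d,T,st=cap("wrist")
print(st["t"],st["eef_pos"].round(1),st["ft_force"].round(1))
spots(["tube_center","dial_grip","dial_pointer","dial_plate"],"wrist",T)
im=d["frame"].copy()
for z,col in((94,(0,255,0)),(164,(0,255,255))):
  for a in np.linspace(0,6.28,60):
    u,v=proj(d,T,[593+24*np.cos(a),-12+24*np.sin(a),z])
    if 0<=u<559 and 0<=v<419: im[int(round(v)),int(round(u))]=col
cv2.imwrite("pics/w7.png",im);cv2.imwrite("pics/w7raw.png",d["frame"]);np.save("T7.npy",T)
E
```

```text
12.95 [594.1 -11.6 226. ] [ 0.  -0.1  0.7]
wrist tube_center 0.72 [598.4 -13.5 155.5]
wrist dial_grip 0.81 [ 562.6 -142.5  110.9]
wrist dial_pointer 0.95 [ 562.8 -141.8  111.4]
wrist dial_pointer 0.28 [ 562.1 -140.3   93.7]
wrist dial_plate 0.75 [ 563.2 -144.    91.9]
```

View pics/w7.png

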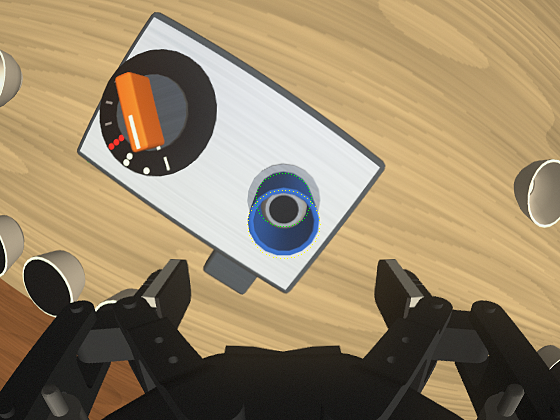

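The tube is home: the predicted rings at z 94 and 164 match it, and the spigot shows inside at (284,208). The dial's bar is near (140,110), with its pointer end at (152,148). I'll measure the dial axis and bar angle from this frame.

```bash
cat > dial.py <<'E'
from h import *
from scipy.optimize import least_squares
def ringfit(d,T,m,p0,r,z):
    A=np.linspace(0,2*np.pi,241)
    c=max(cv2.findContours(m,cv2.RETR_EXTERNAL,cv2.CHAIN_APPROX_NONE)[0],key=cv2.contourArea)
    pts=cv2.convexHull(c)[:,0].astype(float)
    def f(p):
        q=np.array([proj(d,T,[p[0]+r*np.cos(a),p[1]+r*np.sin(a),z]) for a in A])
        return np.linalg.norm(pts[:,None]-q[None],axis=2).min(1)
    s=least_squares(f,p0,loss="soft_l1");return s.x.round(1),round(float(np.median(s.fun)),2)
def bar(d,T,p0):
    im=d["frame"].astype(int);b,g,r=im[...,0],im[...,1],im[...,2]
    m=((r>120)&(r-b>100)&(g<0.75*r)).astype(np.uint8);u,v=map(int,proj(d,T,[*p0,120]));k=np.zeros_like(m);cv2.circle(k,(u,v),50,1,-1);m&=k
    m=cv2.morphologyEx(m,cv2.MORPH_CLOSE,np.ones((5,5)))
    c=max(cv2.findContours(m,cv2.RETR_EXTERNAL,cv2.CHAIN_APPROX_NONE)[0],key=cv2.contourArea)
    hm=np.zeros(m.shape,np.uint8);cv2.fillPoly(hm,[cv2.convexHull(c)],1);hm=hm.astype(float)
    def f(p):
        ca,sa=np.cos(p[2]),np.sin(p[2]);P=[]
        for z in(102,141):
            for x in(-31,31):
                for y in(-7.5,7.5):P.append(proj(d,T,[p[0]+ca*x-sa*y,p[1]+sa*x+ca*y,z]))
        g=np.zeros(m.shape,np.uint8);cv2.fillPoly(g,[np.round(cv2.convexHull(np.array(P,np.float32))*16).astype(np.int32)],1,shift=4)
        return np.abs(g-hm).sum()
    best=None
    for a0 in np.radians([-40,-12,12,36,60]):
        q=np.array([*p0,a0]);s=minimize(f,q,method="Nelder-Mead",options=dict(initial_simplex=[q,q+[6,0,0],q+[0,6,0],q+[0,0,.2]]))
        if best is None or s.fun<best.fun:best=s
    return best.x[:2].round(1),round(np.degrees(best.x[2]),1),best.fun,hm.sum()
E
python3 - <<'E'
from dial import *
d,T,st=cap("wrist");print(st["eef_pos"].round(1))
z=d["frame"].astype(int).sum(2);u,v=map(int,proj(d,T,[564,-147,90]))
m=np.ones(z.shape,np.uint8);m[z>420]=0;k=np.zeros_like(m);cv2.circle(k,(u,v),75,1,-1);m&=k;m=cv2.morphologyEx(m,cv2.MORPH_OPEN,np.ones((9,9)))
print("plate",ringfit(d,T,m,[564,-147],58,90))
print("bar",bar(d,T,[564,-147]))
d,T,st=cap("top");print("bar top",bar(d,T,[564,-147]))
spots(["tube_center"],"top",T)
E
```

```text
[592.5 -11.4 223.1]
plate (array([ 567.4, -150.6]), 0.39)
bar (array([ 568.3, -151.5]), np.float64(36.9), np.float64(607.0), np.float64(3380.0))
bar top (array([ 569.8, -149.4]), np.float64(46.1), np.float64(66.0), np.float64(173.0))
top tube_center 0.53 [ 566.7 -148.3  101.7]
top tube_center 0.27 [ 614.7 -447.5   32.7]
```

Emit:
apply_moves([
  {"tx": -0.0065, "ty": -0.035, "tz": 0, "twist": 4, "claw": 1},
  {"tx": -0.0065, "ty": -0.04, "tz": 0, "twist": 4, "claw": 1},
  {"tx": -0.0065, "ty": -0.038, "tz": -0.01, "twist": 4, "claw": 1},
  {"tx": -0.0065, "ty": -0.025, "tz": -0.02, "twist": 1, "claw": 1},
  {"tx": 0, "ty": 0, "tz": 0, "twist": 0, "claw": 1},
])

```text
t: 13.98
eef_pos: [565.6, -150.6, 192.4]
tcp_rot: [-0.505, 1.513, 0.509]
ft_force: [-0.5, -0.8, -0.1]
finger_gap: 1.0
```

```bash
python3 - <<'E'
from dial import *
for i in range(4): d,T,st=cap("wrist")
M=R.from_rotvec(st["tcp_rot"]).as_matrix()
print(st["t"],st["eef_pos"].round(1),"yaw",np.degrees(np.arctan2(M[1,1],M[0,1])).round(1),st["joint_positions"].round(2))
z=d["frame"].astype(int).sum(2);u,v=map(int,proj(d,T,[566,-149,90]));print(u,v)
print("bar",bar(d,T,[566,-149]))
im=d["frame"].copy()
def pt(x,y,z,col):
    a,b=proj(d,T,[x,y,z])
    if 0<=a<559 and 0<=b<419: im[int(round(b)),int(round(a))]=col
for a in np.linspace(0,6.28,90): pt(566.5+58*np.cos(a),-149.5+58*np.sin(a),90,(0,255,0))
t=np.radians(37)
for s in np.linspace(-31,31,60):
  for w in(-7.5,7.5): pt(566.5+s*np.cos(t)-w*np.sin(t),-149.5+s*np.sin(t)+w*np.cos(t),141,(255,255,0))
cv2.imwrite("pics/w8.png",im)
E
```

```text
14.125 [ 567.5 -148.9  194.7] yaw 127.3 [-0.38  0.42 -0.15  1.    0.   -1.03]
283 208
bar (array([ 568.4, -149.2]), np.float64(37.3), np.float64(368.0), np.float64(2045.0))
```

View pics/w8.png

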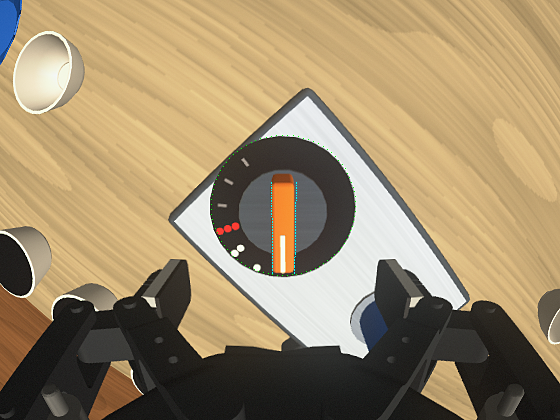

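The bar's outline coincides with the 37° overlay at (283,225), and the disc ring fits. I'll descend and grip.

Emit:
apply_moves([
  {"tx": 0, "ty": -0.0005, "tz": -0.02, "twist": 0, "claw": 1},
  {"tx": 0, "ty": 0, "tz": -0.025, "twist": 0, "claw": 1},
  {"tx": 0, "ty": 0, "tz": -0.025, "twist": 0, "claw": 1},
  {"tx": 0, "ty": 0, "tz": -0.015, "twist": 0, "claw": 1},
  {"tx": 0, "ty": 0, "tz": 0, "twist": 0, "claw": 1},
])

```text
t: 14.8
eef_pos: [566.8, -149.1, 108.7]
tcp_rot: [-0.509, 1.511, 0.511]
ft_force: [0.8, 0.5, 0.2]
finger_gap: 1.0
```

Emit:
apply_moves([
  {"tx": 0, "ty": 0, "tz": 0, "twist": 0, "claw": -1},
  {"tx": 0, "ty": 0, "tz": 0, "twist": 0, "claw": -1},
  {"tx": 0, "ty": 0, "tz": 0, "twist": 0, "claw": -1},
  {"tx": 0, "ty": 0, "tz": 0, "twist": 0, "claw": -1},
  {"tx": 0, "ty": 0, "tz": 0, "twist": 0, "claw": -1},
], newtons=50)

```text
t: 15.42
eef_pos: [567.0, -149.6, 109.8]
tcp_rot: [-0.509, 1.51, 0.51]
ft_force: [-1.8, 2.5, 5.1]
finger_gap: 0.165
```

Emit:
apply_moves([
  {"tx": 0, "ty": 0, "tz": 0, "twist": 0, "claw": -1},
  {"tx": 0, "ty": 0, "tz": 0, "twist": 0, "claw": -1},
  {"tx": 0, "ty": 0, "tz": 0, "twist": 0, "claw": -1},
  {"tx": 0, "ty": 0, "tz": 0, "twist": 0, "claw": -1},
  {"tx": 0, "ty": 0, "tz": 0, "twist": 0, "claw": -1},
])

```text
t: 16.05
eef_pos: [567.0, -149.5, 109.8]
tcp_rot: [-0.509, 1.51, 0.51]
ft_force: [-2.4, 1.6, 5.5]
finger_gap: 0.162
```

```bash
cat > s.py <<'E'
from dial import *
st=manip.observe()
M=R.from_rotvec(st["tcp_rot"]).as_matrix()
print(st["t"],st["eef_pos"].round(1),"yaw",np.degrees(np.arctan2(M[1,1],M[0,1])).round(1),st["ft_force"].round(1),st["wrist_torque"].round(3),round(st["finger_gap"],3),st["joint_positions"].round(2))
E
python3 s.py
```

```text
16.05 [ 567.  -149.5  109.8] yaw 127.3 [-2.4  1.6  5.5] [0.421 0.443 0.048] 0.162 [-0.38  0.5  -0.26  0.81  0.   -1.03]
```

Emit:
apply_moves([
  {"tx": 0, "ty": 0, "tz": 0, "twist": -6, "claw": -1},
  {"tx": 0, "ty": 0, "tz": 0, "twist": -6, "claw": -1},
  {"tx": 0, "ty": 0, "tz": 0, "twist": -6, "claw": -1},
  {"tx": 0, "ty": 0, "tz": 0, "twist": -6, "claw": -1},
  {"tx": 0, "ty": 0, "tz": 0, "twist": 0, "claw": -1},
])

```text
t: 16.68
eef_pos: [566.9, -149.3, 109.8]
tcp_rot: [-0.181, 1.563, 0.183]
ft_force: [-3.5, 2.4, 5.9]
finger_gap: 0.172
```

Emit:
apply_moves([
  {"tx": 0, "ty": 0, "tz": 0, "twist": 0, "claw": -1},
  {"tx": 0, "ty": 0, "tz": 0, "twist": 0, "claw": -1},
  {"tx": 0, "ty": 0, "tz": 0, "twist": 0, "claw": -1},
  {"tx": 0, "ty": 0, "tz": 0, "twist": 0, "claw": -1},
  {"tx": 0, "ty": 0, "tz": 0, "twist": 0, "claw": -1},
])

```text
t: 17.3
eef_pos: [566.9, -149.3, 109.8]
tcp_rot: [-0.181, 1.563, 0.183]
ft_force: [-2.3, 3.1, 5.9]
finger_gap: 0.166
```

```bash
python3 s.py
```

```text
17.3 [ 566.9 -149.3  109.8] yaw 103.3 [-2.3  3.1  5.9] [ 0.543  0.552 -0.01 ] 0.166 [-0.38  0.5  -0.26  0.81  0.   -0.62]
```

Gripper yaw is 103.3° and the residual twist torque is about 0, so it's in the first detent. On to the second.

Emit:
apply_moves([
  {"tx": 0, "ty": 0, "tz": 0, "twist": -6, "claw": -1},
  {"tx": 0, "ty": 0, "tz": 0, "twist": -6, "claw": -1},
  {"tx": 0, "ty": 0, "tz": 0, "twist": -6, "claw": -1},
  {"tx": 0, "ty": 0, "tz": 0, "twist": -6, "claw": -1},
  {"tx": 0, "ty": 0, "tz": 0, "twist": 0, "claw": -1},
])

```text
t: 17.92
eef_pos: [566.8, -149.0, 109.8]
tcp_rot: [0.148, 1.566, -0.146]
ft_force: [-3.3, 4.7, 6.4]
finger_gap: 0.17
```

Emit:
apply_moves([
  {"tx": 0, "ty": 0, "tz": 0, "twist": 0, "claw": -1},
  {"tx": 0, "ty": 0, "tz": 0, "twist": 0, "claw": -1},
  {"tx": 0, "ty": 0, "tz": 0, "twist": 0, "claw": -1},
  {"tx": 0, "ty": 0, "tz": 0, "twist": 0, "claw": -1},
  {"tx": 0, "ty": 0, "tz": 0, "twist": 0, "claw": -1},
])

```text
t: 18.55
eef_pos: [566.9, -149.1, 109.9]
tcp_rot: [0.148, 1.566, -0.145]
ft_force: [-2.8, 3.9, 6.4]
finger_gap: 0.166
```

```bash
python3 s.py; python3 - <<'E'
from dial import *
d,T,st=cap("wrist");print(bar(d,T,[567,-149.5]));cv2.imwrite("pics/w9.png",d["frame"])
E
```

```text
18.55 [ 566.9 -149.1  109.9] yaw 79.3 [-2.8  3.9  6.4] [0.652 0.639 0.009] 0.166 [-0.38  0.5  -0.26  0.81  0.   -0.2 ]
(array([ 576. , -151.7]), np.float64(-11.6), np.float64(2039.0), np.float64(3728.0))
```

View pics/w9.png

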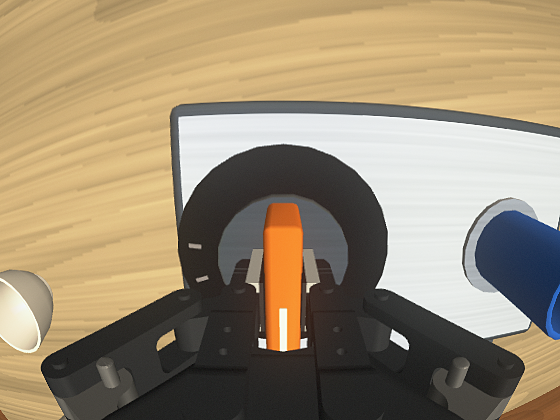

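The bar is still square between the pads, with its white line at (283,325), and it has turned with the gripper to about −11°. The tube stands on its collar at (515,260). Now the third click.

Emit:
apply_moves([
  {"tx": 0, "ty": 0, "tz": 0, "twist": -6, "claw": -1},
  {"tx": 0, "ty": 0, "tz": 0, "twist": -6, "claw": -1},
  {"tx": 0, "ty": 0, "tz": 0, "twist": -6, "claw": -1},
  {"tx": 0, "ty": 0, "tz": 0, "twist": -6, "claw": -1},
  {"tx": 0, "ty": 0, "tz": 0, "twist": 0, "claw": -1},
])

```text
t: 19.23
eef_pos: [566.9, -148.8, 109.8]
tcp_rot: [0.476, 1.519, -0.473]
ft_force: [-1.7, 5.2, 6.7]
finger_gap: 0.168
```

Emit:
apply_moves([
  {"tx": 0, "ty": 0, "tz": 0, "twist": 0, "claw": -1},
  {"tx": 0, "ty": 0, "tz": 0, "twist": 0, "claw": -1},
  {"tx": 0, "ty": 0, "tz": 0, "twist": 0, "claw": -1},
  {"tx": 0, "ty": 0, "tz": 0, "twist": 0, "claw": -1},
  {"tx": 0, "ty": 0, "tz": 0, "twist": 0, "claw": -1},
])

```text
t: 19.85
eef_pos: [566.9, -148.7, 109.8]
tcp_rot: [0.476, 1.519, -0.472]
ft_force: [-3.1, 4.8, 6.2]
finger_gap: 0.169
```

```bash
python3 s.py; python3 - <<'E'
from dial import *
d,T,st=cap("wrist");d2,T2,_=cap("top");d3,T3,_=cap("scene")
print(fit_tube(d3,T3,[593,-12],94,(160,230,280,335),15))
a=cv2.resize(d["frame"],(400,300));b=cv2.resize(d2["frame"][140:290,200:400],(400,300));c=cv2.resize(d3["frame"][150:300,200:400],(400,300));e=cv2.resize(d3["frame"],(400,300))
cv2.imwrite("pics/fin.png",np.vstack([np.hstack([a,b]),np.hstack([c,e])]))
E
```

```text
19.85 [ 566.9 -148.7  109.8] yaw 55.3 [-3.1  4.8  6.2] [ 0.803  0.603 -0.034] 0.169 [-0.38  0.5  -0.26  0.81  0.    0.22]
(array([589.5, -15.4]), np.float64(331.0), np.float64(1037.0))
```

View pics/fin.png

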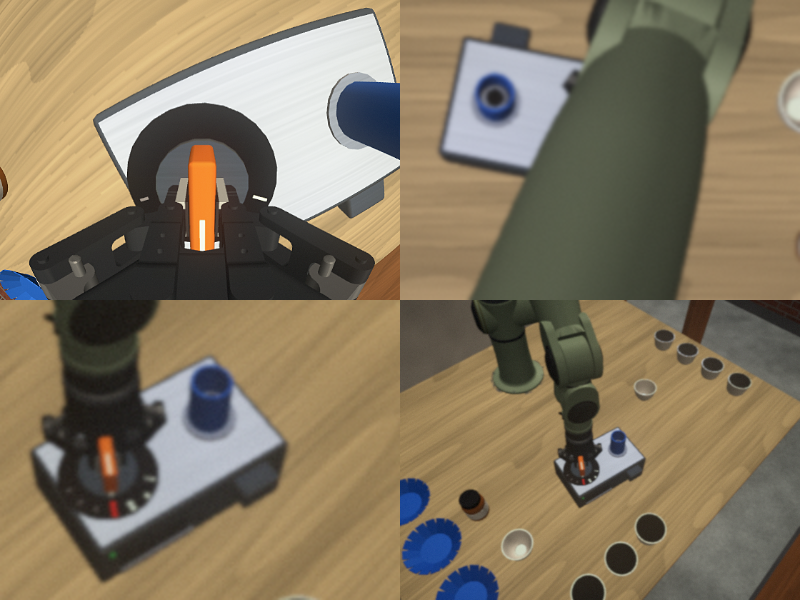

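The pointer is at the red mark in the scene view, the tube is upright on its collar, and the bowls and jar are where they were. Handing in.

```bash
python3 -c "
from station import manip
print(manip.finish_job())"
```

```text
the job is handed in; nothing more can be done
None
```

The job is done and handed in at about 20 s of the 54 s allowed. The feed tube stands on the spigot, released, and the dial is at the third stop (three red dots), still gripped at 50 N.

- **Tube:** It met the collar at TCP height 124.6 mm, within a millimetre of what the grasp height predicted. After I let go, its outline matched rings drawn at 94 and 164 mm in the wrist view. A rough fit from the blurry scene camera put it about 5 mm off, with a large residual. I took that as poor fitting, since the final pictures show it upright on the collar.
- **Dial:** I turned it clockwise in three 24° clicks with a pause at each, 72° by the gripper. At the third stop there was almost no twist torque left (−0.03 N m), and the bar was square in the pads. The scene view shows the pointer at the red mark. The gripper covers that mark in the wrist view, so the close-up could not confirm it directly.
- **Forces and other items:** The readings I took stayed under 10 N. The last scene picture shows both bowls and the jar where they started; I did not measure them again.

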